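Refill the rotary portion-tin dispenser in day order and refit its knob

ROBOT

A 7-joint arm with a two-finger parallel gripper is mounted at the origin on a cart in front of the work surface, level with it; the furniture and walls round the work are solid. World frame = base frame: x ahead of the robot, y to its left, z up, the work surface at z = 0. Lengths are in m, angles in rad, forces in N, time in s.
With the tool pointing down it reaches from about 0.425 to 0.875 m from the base axis. Payload 4.7 kg.
Tool frame: the origin (TCP) lies midway between the tips of the shut fingers; the grasp point (between the pads) lies 19 mm behind it; z points along the fingers, y is the line along which they close (so a half turn about z gives the same grasp; the last joint's range is limited). The gripper opens to 87 mm and grips with 3 to 60 N. Pads are 19 mm wide; open, the fingers measure 117 mm over their backs; the gripper's body (75 mm by 190 mm) begins 51 mm behind the grasp point.
Start: joints at [-1.119, 0.321, -0.07, 1.45, 0.023, 1.371, -0.057], TCP at [0.276, 0.589, 0.223] pointing down, gripper open.
Joint ranges: [-2.86, 2.86], [-0.3, 2.09], [-1.38, 1.24], [0.06, 2.45], [-1.56, 4.7], [0.09, 2.05], [-2.69, 2.69]. Speed limits (rad/s): [2.57, 2.57, 3.14, 3.14, 3.14, 3.14, 3.14].

INTERFACE

Orientations are given as a rotation vector (axis times angle).
In Python, from bench import ctrl gives the robot as it stands. The module is installed in compiled form; this text tells all that it offers.
- The arm moves only by the shell command python3 -m handwheel 'ROWS' [FORCE]. ROWS is JSON, a list of rows, each a list of 7 numbers: the finger opening in m, from 0 to 0.087, then the shift along the tool's x, y, z in m, then the turn, a rotation vector about the tool's x, y, z in degrees. A call has 1 to 12 rows; each row shifts and turns the commanded pose from where the row before left it, along the tool's axes as they then stand; what a row does not reach is not made up. A row lasts 1/8 s, in which the tool goes at most 62.5 mm and 10.7 degrees, less where a joint would pass 70% of its speed; a pose out of reach is approached as far as the arm can. A call is refused whole if a number of a shift passes 0.0625 or a number of a turn 10.7, either way. A call with a gripper value outside its range is refused whole. The fingers move at their own pace and stop on an object; FORCE is the grip in N (left out, the last holds). Time passes only in rows, so rows that do not move let the fingers close. It gives the time, the measured TCP pose, the force, the opening and the grip force at its end, in the units of the state.
- ctrl.get_state(): the state, without advancing time (a new reading comes with each control period).
- ctrl.get_image(name): name is "scene" or "top"; returns (picture, depth): 384x512x3 uint8, blue, green, red; 384x512 float32, m along the optical axis (not along the pixel's ray), 0 where there is no reading.
- ctrl.camera_info(name): a dict with "intrinsics" (3x3 intrinsics, pixels), "R" (3x3) and "t" (3): a world point X has camera coordinates R X + t. Camera axes: x right, y down, z forward; pixel columns grow to the right and rows downward; lengths in m; the calibration is good to about 2 mm. A picture is of the moment at which its call begins. camera_info takes no time and is no camera call.
- ctrl.close_job(): hands the job in; it is judged then, once.
The state is a dict: "time": time; "joint_positions": joint angles; "qd": joint speeds; "joint_torque": joint torques, N m; "position": TCP position; "tool_rot": TCP orientation; "ft_force": force on the tool from outside, world axes, zero at the start; "torque": the same for the moment, N m; "grip_width": opening from 0.0 (shut) to 1.0 (fully open); "grip_force": force on a finger pad.
Only numpy, scipy, OpenCV 4.12 (cv2) and the standard library are available. Lean on these libraries where they do the work, as an engineer would, in place of code of your own. Each camera call takes 0.05 s, during which the arm holds its last target. There are 200 camera calls.

TASK

The tin dispenser has been washed: stack the three portion tins in its clear tube so that they come out in day order, blue lid first, then yellow, then red, and put its black knob back on the splined shaft, fully home and without forcing it. Then turn the knob anticlockwise to its stop to pick up a tin and clockwise to the other stop, so that the blue tin alone drops into the bay below. Leave the knob seated and the other things on the worktop undisturbed.

Things in the scene. Friction and masses are not known exactly. Their poses are not given: they have to be found in the camera images.
- dispenser: Tin dispenser, fixed: round steel drum, 148 mm across, 82 mm high. On its deck stand a clear vertical tube (the magazine, open at the top) at y = -43 mm and, on the drum's axis, a steel column with a brass splined shaft end. Inside, a hidden rotor turns with the shaft. Origin: centre of the underside; x points to the back, z up; the delivery bay opens to -x.
- tube_mouth (a point): Centre of the tube's flared mouth, in the plane of its rim, 166 mm above the worktop. Bore 39 mm, flared to 46 mm in the top 6 mm; rim 51 mm across outside. Three tins stacked on the closed rotor have their undersides 92, 62 and 32 mm below this point, and 30 mm lower once the lowest has fallen into the rotor's pocket. Axes as the dispenser's.
- tube_foot (a point): Lower end of the tube, on top of the rotor, 73.5 mm above the worktop. The rotor has one pocket for one tin. Turned anticlockwise (from above) to its stop, the pocket is under the tube and the lowest tin falls in; 90 degrees clockwise, at the other stop, it is over the bay. At the start it is 58 to 89 degrees clockwise of the tube, so the tube is closed below.
- shaft_seat (a point): Centre of the flat shoulder on top of the column (36 mm across, 168 mm above the worktop), on the rotor's vertical axis; the knob's foot rests on it when home. Six evenly spaced splines, 28 mm over their tips, with chamfered tops, rise 14 mm above it. Their angle differs from run to run and is not measured. The rotor turns stiffly (0.12 N m) and stays where left; its stops are hard.
- shaft_tip (a point): Top of the shaft, 28 mm above the shoulder: the end of the smooth round pilot, 18.6 mm in diameter, tapered over its top 6 mm to 13 mm, that stands 14 mm above the splines and guides the knob.
- bay_floor (a point): Centre of the delivery bay's white floor, 7 mm above the worktop, straight under the opening through which the rotor drops a tin; the bay is 54 mm wide, open to the front, with a low lip.
- knob: Black ribbed round knob, aluminium disc on top, 39 mm across, 44 mm high, 60 g, standing on its open foot. Origin: centre of its foot; z up. Six internal teeth in its lowest 13 mm repeat every 60 degrees and leave a 21 mm bore for the pilot. On the splines' tops the knob stands 13 mm proud; within 10 degrees of the gaps it slides down to the shoulder, and then has 20 degrees of play.
- tin_blue: Portion tin: upright round aluminium tin with a blue screw lid, 36 mm diameter, 30 mm high, about 60 g. Origin: centre of its underside; z up through the lid.
- tin_yellow: Portion tin: upright round aluminium tin with a yellow screw lid, 36 mm diameter, 30 mm high, about 60 g. Origin: centre of its underside; z up through the lid.
- tin_red: Portion tin: upright round aluminium tin with a red screw lid, 36 mm diameter, 30 mm high, about 60 g. Origin: centre of its underside; z up through the lid.
- mug_1: White mug at the right end of the worktop, 92 mm high; leave alone. Origin: near the centre of its underside.
- salt_shaker: Pale salt shaker, 43 mm in diameter, 73 mm high; leave alone. Origin: centre of its underside.
- timer: White wind-up timer with a red knob, 62 mm in diameter, 44 mm high; leave alone. Origin: centre of its underside.
Mind the look-alikes: they are no part of the job. What is shaped like the tin_yellow but brown or orange is not meant.

How it is judged:
By the outcome, as a careful person would: the job done as asked, in the order asked, and still so for the second after the job is handed in, with the robot touching nothing.
It also fails if it takes over 72 s, if anything falls off the work surface, if the arm or the gripper's body presses on something with over 40 N, if the wrist force passes 120 N, or if a joint passes its speed limit or range.

## Working session

There is one attempt and no reset: what is moved stays moved. The work goes in short steps, Python scripts to look and compute and a shell command to move; the robot and the scene stay as the last step left them, time stands still between calls to the robot, and variables do not carry over. Pictures are saved under pics/ and viewed, at most 10 in all, crops included, and the job is handed in when it is done.

```bash
mkdir -p pics
python3 - <<'E'
from bench import ctrl
import cv2,numpy as np
for n in("scene","top"):
    i,d=ctrl.get_image(n); cv2.imwrite(f"pics/{n}0.png",i); np.savez(f"{n}0.npz",i=i,d=d)
    c=ctrl.camera_info(n); print(n,np.round(c["intrinsics"],1).tolist(),np.round(c["R"],3).tolist(),np.round(c["t"],3).tolist())
s=ctrl.get_state(); print(s)
E
```

```text
scene [[437.2, 0.0, 251.3], [0.0, 437.2, 190.8], [0.0, 0.0, 1.0]] [[-0.754, -0.657, 0.01], [-0.492, 0.554, -0.672], [0.436, -0.512, -0.741]] [0.446, 0.234, 1.11]
top [[442.9, 0.0, 256.7], [0.0, 442.9, 189.7], [0.0, 0.0, 1.0]] [[-0.019, -1.0, 0.004], [-0.979, 0.018, -0.201], [0.201, -0.008, -0.98]] [0.135, 0.466, 1.363]
{'time': 0.1, 'joint_positions': array([-1.1189094 ,  0.32178   , -0.07008265,  1.45158547,  0.02262293,
        1.37078238, -0.05692392]), 'qd': array([-0.00111529, -0.00138656,  0.00153035, -0.00296953,  0.00033362,
       -0.00084418, -0.00055159]), 'joint_torque': array([-2.43010090e-04, -4.92565835e+01, -4.05937051e-01, -3.13403714e+01,
       -6.42329757e-02,  3.93215159e-02,  5.88038051e-05]), 'position': array([0.27539689, 0.58821728, 0.22153436]), 'tool_rot': array([-6.82125807e-01, -3.06636752e+00,  2.74519908e-03]), 'ft_force': array([ 0.40196521,  0.79952931, -1.01027272]), 'torque': array([ 0.01413832, -0.04780862,  0.00232327]), 'grip_force': 0.0, 'grip_width': 0.9980903369818995}
```

View pics/scene0.png

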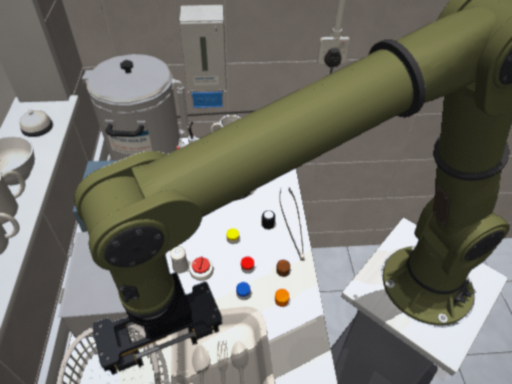

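View pics/top0.png

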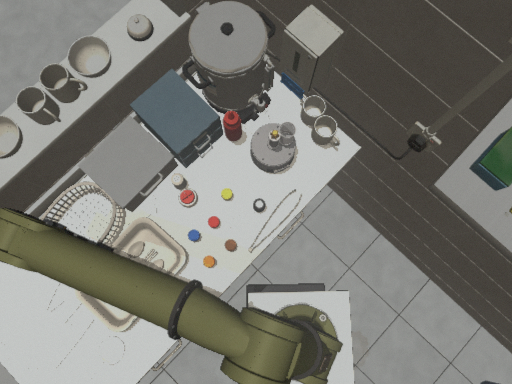

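Candidates in the top view: the tins are blue (194,236), yellow (227,194) and red (214,222). The look-alikes are brown (231,245) and orange (209,262). The black knob is at (259,205), and the timer's red top at (188,198) is not the red tin. The dispenser is at (273,145). In the scene view: blue (243,289), yellow (233,235), red (247,263), brown (283,267), orange (282,297), knob (268,219); the dispenser is hidden by the arm.

```bash
cat > h.py <<'E'
from bench import ctrl
import cv2,numpy as np
from scipy.spatial.transform import Rotation as Rn
def cam(n):
    c=ctrl.camera_info(n); return np.array(c["intrinsics"]),np.array(c["R"]),np.array(c["t"])
def ray(n,uv):
    K,R,t=cam(n); d=R.T@np.linalg.inv(K)@[uv[0],uv[1],1]; return -R.T@t,d
def plane(n,uv,z):
    o,d=ray(n,uv); return o+d*(z-o[2])/d[2]
def two(a,ua,b,ub):
    o,d=ray(a,ua);p,e=ray(b,ub); s=np.linalg.lstsq(np.c_[d,-e],p-o,rcond=None)[0]
    x,y=o+s[0]*d,p+s[1]*e; return (x+y)/2,np.linalg.norm(x-y)
def pt(n,uv,dep):
    K,R,t=cam(n); return R.T@(dep*(np.linalg.inv(K)@[uv[0],uv[1],1])-t)
def blob(i,box,lo,hi):
    x0,y0,x1,y1=box; h=cv2.cvtColor(i,cv2.COLOR_BGR2HSV)[y0:y1,x0:x1]
    m=cv2.inRange(h,np.array(lo),np.array(hi))
    n,l,s,c=cv2.connectedComponentsWithStats(m); k=1+np.argmax(s[1:,4])
    return c[k]+[x0,y0],s[k].tolist()
COL=dict(blue=((100,120,60),(125,255,255)),yellow=((24,120,100),(35,255,255)),red=((0,150,100),(6,255,255)))
def proj(n,X):
    K,R,t=cam(n); p=K@(R@np.array(X)+t); return p[:2]/p[2]
E
python3 - <<'E'
from h import *
im={n:np.load(n+"0.npz") for n in("scene","top")}
B=dict(blue=((225,275,260,305),(180,225,205,248)),yellow=((220,222,246,250),(218,184,238,204)),red=((237,252,260,275),(204,212,224,232)))
for k in B:
    u,s1=blob(im["scene"]["i"],B[k][0],*COL[k]);v,s2=blob(im["top"]["i"],B[k][1],*COL[k])
    print(k,u.round(1),v.round(1),s1[2:],s2[2:],two("scene",u,"top",v),plane("top",v,.03).round(4),plane("scene",u,.03).round(4))
t=im["top"]["i"][90:280,165:355]; cv2.imwrite("pics/crop.png",cv2.resize(t,(600,600),interpolation=cv2.INTER_CUBIC))
s=im["scene"]["i"][170:310,160:330]; cv2.imwrite("pics/crops.png",cv2.resize(s,(680,560),interpolation=cv2.INTER_CUBIC))
E
```

```text
blue [242.8 288.8] [193.6 235.1] [13, 14, 153] [10, 11, 79] (array([0.33080726, 0.32965562, 0.02012606]), np.float64(0.0014486058052588285)) [0.3291 0.328  0.03  ] [0.3277 0.3341 0.03  ]
yellow [232.4 233.9] [226.4 193.6] [12, 12, 119] [10, 10, 82] (array([0.46293147, 0.2244885 , 0.020632  ]), np.float64(0.0010578186122559184)) [0.4606 0.2237 0.03  ] [0.4586 0.2297 0.03  ]
red [247.  262.9] [213.2 221.4] [13, 13, 132] [9, 10, 57] (array([0.37293369, 0.26707955, 0.02011935]), np.float64(0.0005102205338624026)) [0.3714 0.2661 0.03  ] [0.369 0.272 0.03 ]
```

View pics/crop.png

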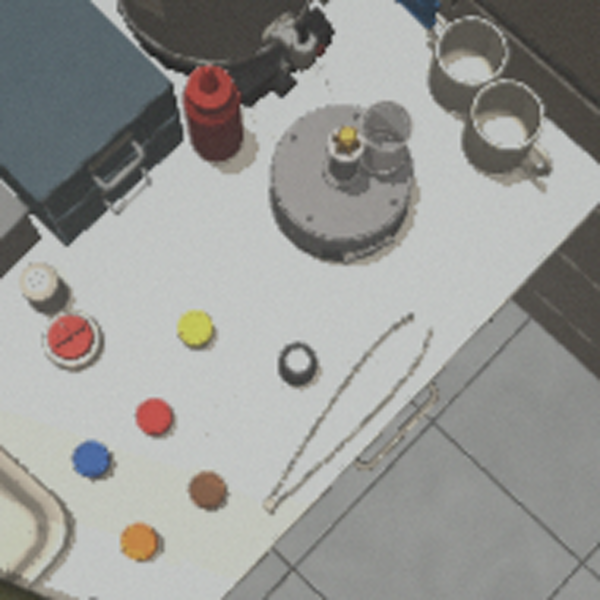

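The crop confirms the choice: saturated blue (91,459), yellow (195,329) and red (155,417) lids, brown (207,490) and orange (139,541) apart from them, and the knob with its aluminium disc at (297,360). The brass shaft tip is at (348,133) and the tube mouth ring at (387,124). The boiler is behind the dispenser and two mugs stand to its right.

Run:
```python
from h import *
z=np.load("top0.npz"); i,d=z["i"],z["d"]
K,R,t=cam("top")
vv,uu=np.mgrid[0:384,0:512]
P=np.einsum('ij,hwj->hwi',R.T,(np.stack([(uu-K[0,2])/K[0,0],(vv-K[1,2])/K[1,1],np.ones_like(uu)],-1)*d[...,None]-t))
print("table z",[P[v,u].round(4).tolist() for u,v in((240,220),(300,180),(245,180))])
b,s=blob(i,(265,122,285,142),(18,100,120),(32,255,255)); print("brass",b,s, plane("top",b,.196),P[int(b[1]),int(b[0])])
print("tube ring plane",plane("top",(287.5,129.3),.166))
g=i[195:215,250:268].max(2); n,l,st,c=cv2.connectedComponentsWithStats((g>150).astype(np.uint8))
print(st,c+[250,195]); print("knob d",P[204,259],plane("top",(259,203.7),.044),plane("top",(258.5,205),0.0))
for k,uv in dict(b=(193.6,235.1),y=(226.4,193.6),r=(213.2,221.4)).items(): print(k,np.median(P[int(uv[1])-2:int(uv[1])+3,int(uv[0])-2:int(uv[0])+3].reshape(-1,3),axis=0))
# tall things near tube
T=plane("top",(287.5,129.3),.166)
m=(d>0)&(P[...,2]>.2)&(np.hypot(P[...,0]-T[0],P[...,1]-T[1])<.25)
Q=P[m]; a=np.degrees(np.arctan2(Q[:,1]-T[1],Q[:,0]-T[0])); r=np.hypot(Q[:,0]-T[0],Q[:,1]-T[1])
for k in range(-180,180,15):
    q=(a>=k)&(a<k+15)
    if q.sum()>3: print(k,np.percentile(r[q],1).round(3),Q[q,2].max().round(2))
s=ctrl.get_state(); print(Rn.from_rotvec(s["tool_rot"]).as_matrix().round(3))
```

```text
table z [[0.3779, 0.1818, 0.0033], [0.5081, -0.0182, -0.0008], [0.5109, 0.1638, 0.0015]]
brass [274.70833333 132.45833333] [7, 8, 6, 6, 24] [0.60713245 0.07146555 0.196     ] [0.60844881 0.07351426 0.19635859]
tube ring plane [0.62665775 0.03128604 0.166     ]
[[  3   3  13  15 108]
 [  0   0  18  20 212]
 [  6   5   7   8  40]] [[258.88888889 205.62962963]
 [258.22169811 204.08962264]
 [258.925      203.625     ]]
knob d [0.42241481 0.11967308 0.04333442] [0.42326518 0.11966199 0.044     ] [0.42657111 0.12083543 0.        ]
b [0.32942646 0.32990205 0.02901982]
y [0.46271919 0.22507024 0.02878732]
r [0.37254569 0.26686737 0.02895094]
-90 0.227 0.74
-75 0.203 0.7
-60 0.195 0.64
-45 0.096 0.59
-30 0.096 0.53
-15 0.107 0.47
0 0.129 0.45
15 0.152 0.35
30 0.162 0.36
45 0.166 0.36
60 0.207 0.35
[[-0.906  0.424 -0.001]
 [ 0.424  0.906 -0.002]
 [-0.    -0.002 -1.   ]]
```

```bash
cat > go.py <<'E'
# usage: go.py x y z [yaw of tool y, deg]: prints shift in tool axes (mm) after the z-turn and the turn left
from h import *; import sys
a=[float(v) for v in sys.argv[1:]]; s=ctrl.get_state(); p=s["position"]; M=Rn.from_rotvec(s["tool_rot"])
y=M.as_matrix()[:,1]; yaw=np.degrees(np.arctan2(y[1],y[0])); w=a[3] if len(a)>3 else yaw
c,q=np.cos(np.radians(w)),np.sin(np.radians(w)); D=np.array([[-q,c,0],[c,q,0],[0,0,-1]])@(np.array(a[:3])-p)
print("t %.2f pos %s yaw %.1f tilt %s | shift now-axes %s | new-axes %s turn z %.1f grip %.4f/%.1f F %s"%(s["time"],p.round(4),yaw,M.as_matrix()[:2,2].round(3),(M.inv().apply(np.array(a[:3])-p)*1e3).round(1),(D*1e3).round(1),(yaw-w+180)%360-180,s["grip_width"]*.087,s["grip_force"],s["ft_force"].round(1)))
E
python3 go.py 0.330 0.329 0.08 45
```

```text
t 0.10 pos [0.2754 0.5882 0.2215] yaw 64.9 tilt [-0.001 -0.002] | shift now-axes [-159.3 -211.4  141.9] | new-axes [-221.9 -144.7  141.5] turn z 19.9 grip 0.0868/0.0 F [ 0.4  0.8 -1. ]
```

```bash
python3 -m handwheel '[[0.06,0,0,0.02,0,0,10],[0.06,0,0,0.02,0,0,9.9],[0.06,-0.0555,-0.036,0.02,0,0,0],[0.06,-0.0555,-0.036,0.02,0,0,0],[0.06,-0.0555,-0.036,0.03,0,0,0],[0.06,-0.0555,-0.036,0.03,0,0,0],[0.06,0,0,0,0,0,0]]' 25
python3 - <<'E'
from h import *
for n in("scene","top"):
    i,d=ctrl.get_image(n); cv2.imwrite(f"pics/{n}1.png",i); np.savez(f"{n}1.npz",i=i,d=d)
a=cv2.imread("pics/scene1.png")[150:330,120:340]; b=cv2.imread("pics/top1.png")[90:270,165:385]
cv2.imwrite("pics/c1.png",np.vstack([cv2.resize(a,None,fx=1.66,fy=1.66),cv2.resize(b,None,fx=1.66,fy=1.66)]))
E
python3 go.py 0.330 0.329 0.016 45
```

```text
time: 0.98
position: [0.3241, 0.3536, 0.0918]
tool_rot: [-1.211, -2.898, 0.012]
ft_force: [-0.5, 1.5, -0.1]
grip_width: 0.693
grip_force: 0.0
t 1.07 pos [0.3243 0.3601 0.0947] yaw 44.9 tilt [-0.  0.] | shift now-axes [-26.1 -17.9  78.6] | new-axes [-26.  -18.   78.7] turn z -0.1 grip 0.0603/0.0 F [-0.3  0.9  0.5]
```

View pics/c1.png

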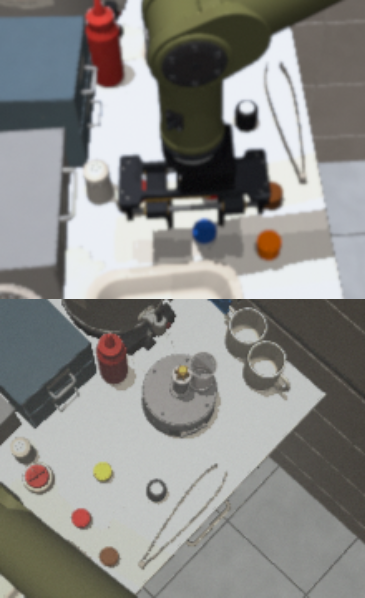

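The gripper is above the blue tin but about 30 mm short, because the rows were speed-limited. The blue lid is at scene crop (204,231).

```bash
python3 -m handwheel '[[0.06,-0.026,-0.018,0,0,0,0],[0.06,0,0,0,0,0,0],[0.06,0,0,0,0,0,0]]'; python3 go.py 0.330 0.329 0.016 45
```

```text
time: 1.45
position: [0.3299, 0.3313, 0.0955]
tool_rot: [1.199, 2.904, 0.003]
ft_force: [0.7, -0.4, -1.0]
grip_width: 0.694
grip_force: 0.0
t 1.45 pos [0.3299 0.3313 0.0955] yaw 45.1 tilt [0.001 0.002] | shift now-axes [-1.7 -1.7 79.5] | new-axes [-1.7 -1.6 79.5] turn z 0.1 grip 0.0604/0.0 F [ 0.7 -0.4 -1. ]
```

```bash
python3 -m handwheel '[[0.06,-0.0015,-0.0015,0.04,0,0,0],[0.06,0,0,0.038,0,0,0],[0.06,0,0,0,0,0,0],[0.02,0,0,0,0,0,0],[0.02,0,0,0,0,0,0],[0.02,0,0,0,0,0,0],[0.02,0,0,0,0,0,0]]' 25; python3 go.py 0.330 0.329 0.016 45
python3 - <<'E'
from h import *
i,d=ctrl.get_image("scene"); cv2.imwrite("pics/s2.png",i)
u,s=blob(i,(220,270,265,310),*COL["blue"]); print(u,s)
E
```

```text
time: 2.33
position: [0.3306, 0.3279, 0.0179]
tool_rot: [1.202, 2.902, 0.003]
ft_force: [-0.9, -0.3, 5.5]
grip_width: 0.405
grip_force: 25.0
t 2.33 pos [0.3306 0.3279 0.0179] yaw 45.0 tilt [0.001 0.002] | shift now-axes [1.2 0.3 1.9] | new-axes [1.2 0.3 1.9] turn z 0.0 grip 0.0353/25.0 F [-0.9 -0.3  5.5]
[243.07857143 289.57857143] [16, 15, 15, 11, 140]
```

```bash
python3 -m handwheel '[[0.02,0,0,-0.05,0,0,0],[0.02,-0.02,0,-0.06,0,0,0],[0.02,-0.04,0,-0.06,0,0,0],[0.02,-0.045,0,-0.06,0,0,0],[0.02,-0.045,0,0,0,0,0],[0.02,-0.045,0,0,0,0,0],[0.02,-0.02,0,0,0,0,0],[0.02,0,0,0,0,0,0],[0.02,0,0,0,0,0,0]]'; python3 go.py 0.6267 0.0313 0.25 45
python3 - <<'E'
from h import *
for n in("scene","top"):
    i,d=ctrl.get_image(n); cv2.imwrite(f"pics/{n}3.png",i); np.savez(f"{n}3.npz",i=i,d=d)
a=cv2.imread("pics/scene3.png")[100:300,100:300]; b=cv2.imread("pics/top3.png")[90:190,225:325]
cv2.imwrite("pics/c3.png",np.hstack([cv2.resize(a,(390,390)),cv2.resize(b,(390,390),interpolation=cv2.INTER_CUBIC)]))
E
```

```text
time: 3.5
position: [0.4718, 0.1854, 0.2277]
tool_rot: [-1.199, -2.902, 0.0]
ft_force: [0.6, 0.7, -0.0]
grip_width: 0.404
grip_force: 25.0
t 3.50 pos [0.4718 0.1854 0.2277] yaw 45.1 tilt [-0.001  0.   ] | shift now-axes [-2.185e+02  1.000e-01 -2.250e+01] | new-axes [-218.5    0.5  -22.3] turn z 0.1 grip 0.0351/25.0 F [ 0.6  0.7 -0. ]
```

View pics/c3.png

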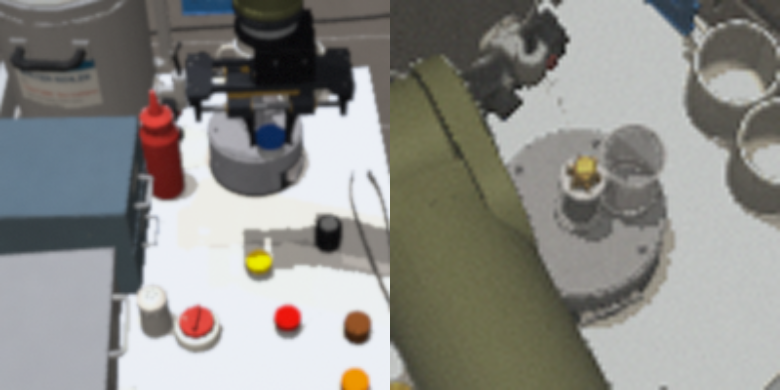

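The blue tin is upright between the fingers (scene crop (271,136)). In the right crop the tube mouth ring is centred at (632,152), which is pixel (287.2,129.0), and the shaft tip is at (584,168).

```bash
python3 -m handwheel '[[0.02,-0.045,0,-0.02,0,0,0],[0.02,-0.045,0,0,0,0,0],[0.02,-0.045,0,0,0,0,0],[0.02,-0.045,0,0,0,0,0],[0.02,-0.035,0,0,0,0,0],[0.02,0,0,0,0,0,0],[0.02,0,0,0,0,0,0]]'; python3 go.py 0.6270 0.0318 0.19 45
python3 - <<'E'
from h import *
for n in("scene","top"):
    i,d=ctrl.get_image(n); cv2.imwrite(f"pics/{n}4.png",i); np.savez(f"{n}4.npz",i=i,d=d)
a=cv2.imread("pics/scene4.png")[50:200,180:330]; b=cv2.imread("pics/top4.png")[90:190,225:325]
cv2.imwrite("pics/c4.png",np.hstack([cv2.resize(a,(390,390),interpolation=cv2.INTER_CUBIC),cv2.resize(b,(390,390),interpolation=cv2.INTER_CUBIC)]))
E
```

```text
time: 4.47
position: [0.6242, 0.0343, 0.2477]
tool_rot: [-1.198, -2.902, -0.001]
ft_force: [-0.4, 1.9, -0.7]
grip_width: 0.405
grip_force: 25.0
t 4.47 pos [0.6242 0.0343 0.2477] yaw 45.1 tilt [-0.001  0.001] | shift now-axes [-3.8  0.2 57.7] | new-axes [-3.7  0.2 57.7] turn z 0.1 grip 0.0352/25.0 F [-0.4  1.9 -0.7]
```

View pics/c4.png

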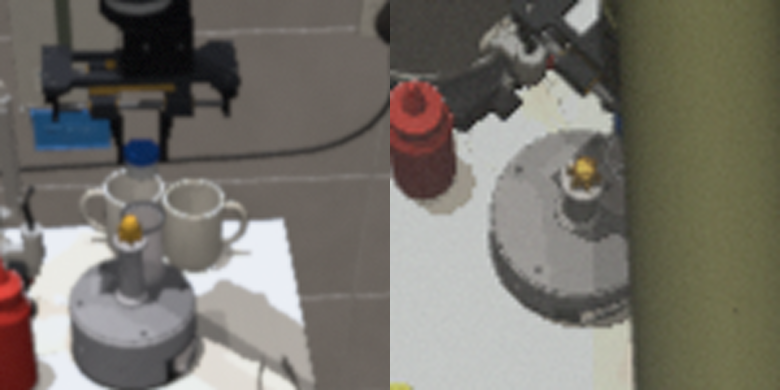

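The blue tin hangs over the tube. In the scene crop the lid is at (141,152), the tube ring at (143,218) and the brass tip at (130,222).

Run:
```python
from h import *
i=np.load("scene4.npz")["i"]; it=np.load("top4.npz")["i"]
u,s=blob(i,(220,95,250,120),*COL["blue"]); print("lid",u,s,"expected lid top/side",proj("scene",[.6242,.0343,.2597]),proj("scene",[.6242,.0343,.253]))
b,sb=blob(i,(222,125,240,150),(15,120,100),(32,255,255)); bt,_=blob(it,(265,122,285,142),(15,100,120),(32,255,255))
print("brass",b,sb,bt,_,two("scene",b,"top",bt))
print("tube",two("scene",(235.0,133.8),"top",(287.2,129.0)),plane("scene",(235.0,133.8),.166),plane("top",(287.2,129.0),.166))
print("tube proj scene",proj("scene",[.627,.0318,.166]),proj("scene",[.607,.0715,.196]))
```

```text
lid [233.91964286 108.34821429] [8, 9, 13, 10, 112] expected lid top/side [234.64645458 105.56050846] [234.69065476 107.5916662 ]
brass [229.32786885 137.49180328] [4, 8, 8, 10, 61] [274.23809524 132.61904762] [7, 8, 5, 6, 21] (array([0.61225945, 0.07174611, 0.17856177]), np.float64(0.0008236529424439604))
tube (array([0.63002555, 0.03079129, 0.15611596]), np.float64(0.00230090906930324)) [0.62084984 0.03893192 0.166     ] [0.62761716 0.03215374 0.166     ]
tube proj scene [235.10019208 131.63858284] [230.48554614 133.37464898]
```

```bash
python3 -m handwheel '[[0.02,-0.0028,0,0.03,0,0,0],[0.02,0,0,0.03,0,0,0],[0.02,0,0,0.005,0,0,0],[0.02,0,0,0.005,0,0,0],[0.02,0,0,0,0,0,0]]'; python3 go.py 0.6262 0.032 0.17 45
python3 - <<'E'
from h import *
i,d=ctrl.get_image("scene"); cv2.imwrite("pics/s5.png",cv2.resize(i[90:190,190:290],(500,500),interpolation=cv2.INTER_CUBIC))
E
```

```text
time: 5.2
position: [0.6273, 0.0308, 0.1791]
tool_rot: [1.201, 2.902, 0.002]
ft_force: [0.1, 0.3, -0.6]
grip_width: 0.403
grip_force: 25.0
t 5.20 pos [0.6273 0.0308 0.1791] yaw 45.0 tilt [0.001 0.   ] | shift now-axes [1.6 0.1 9.1] | new-axes [1.6 0.1 9.1] turn z 0.0 grip 0.0350/25.0 F [ 0.1  0.3 -0.6]
```

View pics/s5.png

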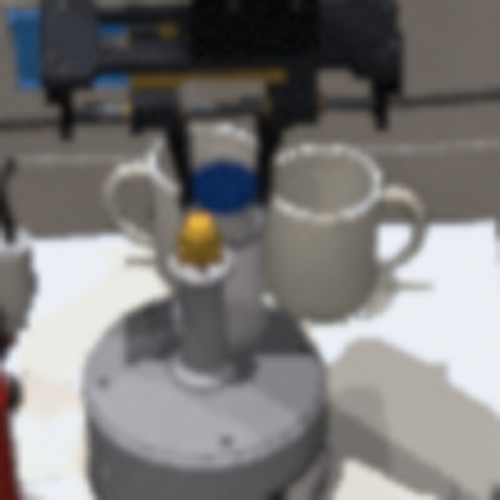

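The lid at (226,188) sits at the tube mouth and there is no contact force, so the tin is in the flare. I'll go 8 mm lower and release.

```bash
python3 -m handwheel '[[0.02,0.0008,0,0.004,0,0,0],[0.02,0,0,0.004,0,0,0],[0.02,0,0,0,0,0,0]]'; python3 go.py 0.6262 0.032 0.17 45
```

```text
time: 5.62
position: [0.626, 0.031, 0.1696]
tool_rot: [-1.202, -2.902, 0.001]
ft_force: [-0.0, 0.2, -0.8]
grip_width: 0.402
grip_force: 25.0
t 5.62 pos [0.626  0.031  0.1696] yaw 45.0 tilt [-0.001 -0.   ] | shift now-axes [ 0.6  0.8 -0.4] | new-axes [ 0.6  0.8 -0.4] turn z 0.0 grip 0.0350/25.0 F [-0.   0.2 -0.8]
```

```bash
python3 -m handwheel '[[0.055,0,0,0,0,0,0],[0.055,0,0,0,0,0,0],[0.055,0,0,0,0,0,0],[0.055,0,0,-0.05,0,0,0],[0.055,0.02,0,-0.02,0,0,0],[0.055,0.045,0,0,0,0,0],[0.055,0.045,0,0,0,0,0],[0.055,0.045,0,0,0,0,0],[0.055,0.045,0,0,0,0,0],[0.055,0.04,0,0.03,0,0,0],[0.055,0,0,0,0,0,0],[0.055,0,0,0,0,0,0]]'; python3 go.py 0.462 0.2243 0.016 45
python3 - <<'E'
from h import *
i,d=ctrl.get_image("scene"); cv2.imwrite("pics/s6.png",i)
u,s=blob(i,(220,120,260,190),*COL["blue"]); print("blue",u,s,"foot lid expected",proj("scene",[.626,.031,.1]))
for k,b in dict(yellow=(220,222,246,250),red=(237,252,260,275)).items():
    try: print(k,blob(i,b,*COL[k]))
    except Exception as e: print(k,e)
E
```

```text
time: 7.12
position: [0.4572, 0.2001, 0.2106]
tool_rot: [1.202, 2.901, 0.001]
ft_force: [-0.2, -0.0, 0.6]
grip_width: 0.633
grip_force: 0.0
t 7.12 pos [0.4572 0.2001 0.2106] yaw 45.0 tilt [ 0.001 -0.   ] | shift now-axes [ 13.9  20.3 194.6] | new-axes [ 13.8  20.5 194.6] turn z -0.0 grip 0.0551/0.0 F [-0.2 -0.   0.6]Traceback (most recent call last):
  File "<stdin>", line 3, in <module>
  File "h.py", line 18, in blob
    n,l,s,c=cv2.connectedComponentsWithStats(m); k=1+np.argmax(s[1:,4])
                                                     ~~~~~~~~~^^^^^^^^^
    return _wrapfunc(a, 'argmax', axis=axis, out=out, **kwds)
    return bound(*args, **kwds)
ValueError: attempt to get argmax of an empty sequence
```

```bash
python3 -m handwheel '[[0.06,0.0139,0.0203,0,0,0,0],[0.06,0,0,0.02,0,0,10.6],[0.06,0,0,0.03,0,0,10.6],[0.06,0,0,0.03,0,0,10.6],[0.06,0,0,0.03,0,0,10.6],[0.06,0,0,0,0,0,10.6],[0.06,0,0,0,0,0,0],[0.06,0,0,0,0,0,0]]'; python3 go.py 0.462 0.2243 0.016
python3 - <<'E'
from h import *
i,d=ctrl.get_image("scene"); cv2.imwrite("pics/s6.png",i)
for k,b in dict(yellow=(220,222,246,250),red=(237,252,260,275),blue=(215,120,260,190)).items():
    try: print(k,blob(i,b,*COL[k]))
    except Exception as e: print(k,"none")
E
```

```text
time: 8.18
position: [0.462, 0.2254, 0.1007]
tool_rot: [2.367, 2.065, 0.002]
ft_force: [-0.1, -0.7, -0.5]
grip_width: 0.687
grip_force: 0.0
t 8.18 pos [0.462  0.2254 0.1007] yaw -7.8 tilt [0.001 0.001] | shift now-axes [-1.2  0.1 84.7] | new-axes [-1.1  0.2 84.7] turn z 0.0 grip 0.0598/0.0 F [-0.1 -0.7 -0.5]
yellow (array([231.91071429, 233.78571429]), [6, 6, 12, 12, 112])
red (array([247.08571429, 262.64285714]), [4, 4, 13, 14, 140])
blue none
```

```bash
python3 -m handwheel '[[0.06,-0.001,0,0.04,0,0,0],[0.06,0,0,0.042,0,0,0],[0.06,0,0,0,0,0,0],[0.02,0,0,0,0,0,0],[0.02,0,0,0,0,0,0],[0.02,0,0,0,0,0,0],[0.02,0,0,0,0,0,0]]' 25; python3 go.py 0.626 0.031 0.25 45
```

```text
time: 9.1
position: [0.4618, 0.2244, 0.0193]
tool_rot: [2.37, 2.061, 0.004]
ft_force: [-0.4, -0.1, 5.3]
grip_width: 0.4
grip_force: 25.0
t 9.10 pos [0.4618 0.2244 0.0193] yaw -8.0 tilt [0.002 0.001] | shift now-axes [-168.4  189.8 -230.7] | new-axes [-252.8  -20.7 -230.7] turn z -53.0 grip 0.0348/25.0 F [-0.4 -0.1  5.3]
```

```bash
python3 -m handwheel '[[0.02,0,0,-0.046,0,0,0],[0.02,0,0,-0.046,0,0,-10.6],[0.02,0,0,-0.046,0,0,-10.6],[0.02,0,0,-0.046,0,0,-10.6],[0.02,0,0,-0.046,0,0,-10.6],[0.02,0,0,0,0,0,-10.6],[0.02,-0.045,-0.004,0,0,0,0],[0.02,-0.045,-0.004,0,0,0,0],[0.02,-0.045,-0.004,0,0,0,0],[0.02,-0.045,-0.004,0,0,0,0],[0.02,-0.045,-0.004,0,0,0,0]]'; python3 -m handwheel '[[0.02,-0.028,-0.001,0,0,0,0],[0.02,0,0,0,0,0,0],[0.02,0,0,0,0,0,0]]'; python3 go.py 0.626 0.031 0.178 45
```

```text
time: 10.48
position: [0.6066, 0.0496, 0.2481]
tool_rot: [-1.201, -2.903, -0.0]
ft_force: [0.5, 0.3, -0.6]
grip_width: 0.405
grip_force: 25.0
time: 10.85
position: [0.6245, 0.0312, 0.2478]
tool_rot: [-1.2, -2.902, -0.001]
ft_force: [0.4, 0.5, -0.5]
grip_width: 0.406
grip_force: 25.0
t 10.85 pos [0.6245 0.0312 0.2478] yaw 45.1 tilt [-0.001  0.001] | shift now-axes [-1.3  1.  69.8] | new-axes [-1.2  1.  69.8] turn z 0.1 grip 0.0353/25.0 F [ 0.4  0.5 -0.5]
```

```bash
python3 -m handwheel '[[0.02,-0.001,0.001,0.03,0,0,0],[0.02,0,0,0.03,0,0,0],[0.02,0,0,0.004,0,0,0],[0.02,0,0,0.004,0,0,0],[0.02,0,0,0,0,0,0]]'; python3 go.py 0.626 0.031 0.17 45
```

```text
time: 11.48
position: [0.6269, 0.0306, 0.1812]
tool_rot: [1.2, 2.902, 0.002]
ft_force: [-0.2, -0.1, -0.4]
grip_width: 0.404
grip_force: 25.0
t 11.47 pos [0.6269 0.0306 0.1812] yaw 45.0 tilt [0.002 0.001] | shift now-axes [ 1.  -0.4 11.2] | new-axes [ 1.  -0.4 11.2] turn z 0.0 grip 0.0351/25.0 F [-0.2 -0.1 -0.4]
```

```bash
python3 -m handwheel '[[0.02,0.001,-0.0005,0.004,0,0,0],[0.02,0,0,0.004,0,0,0],[0.02,0,0,0.001,0,0,0],[0.02,0,0,0,0,0,0]]'; python3 go.py 0.626 0.031 0.17 45
```

```text
time: 11.98
position: [0.6255, 0.0309, 0.171]
tool_rot: [1.201, 2.903, 0.001]
ft_force: [0.3, 1.2, -1.1]
grip_width: 0.403
grip_force: 25.0
t 11.97 pos [0.6255 0.0309 0.171 ] yaw 45.0 tilt [0. 0.] | shift now-axes [-0.2  0.4  1. ] | new-axes [-0.2  0.4  1. ] turn z 0.0 grip 0.0351/25.0 F [ 0.3  1.2 -1.1]
```

```bash
python3 -m handwheel '[[0.055,0,0,0,0,0,0],[0.055,0,0,0,0,0,0],[0.055,0,0,0,0,0,0],[0.055,0,0,-0.05,0,0,0],[0.055,0.02,0,-0.02,0,0,0],[0.06,0.045,0,0,0,0,0],[0.06,0.045,0,0,0,0,0],[0.06,0.045,0,0,0,0,0],[0.06,0.045,0,0,0,0,0],[0.06,0.045,0,0.03,0,0,0],[0.06,0.045,0,0.03,0,0,0],[0.06,0.045,-0.012,0.03,0,0,0]]'; python3 -m handwheel '[[0.06,0,0,0.02,0,0,0],[0.06,0,0,0,0,0,0],[0.06,0,0,0,0,0,0]]'; python3 go.py 0.372 0.2665 0.018 45
```

```text
time: 13.48
position: [0.3791, 0.26, 0.1505]
tool_rot: [1.201, 2.902, 0.002]
ft_force: [0.5, 0.4, -0.5]
grip_width: 0.691
grip_force: 0.0
time: 13.85
position: [0.3811, 0.2588, 0.1321]
tool_rot: [1.203, 2.901, 0.002]
ft_force: [0.8, -0.4, 0.1]
grip_width: 0.691
grip_force: 0.0
t 13.85 pos [0.3811 0.2588 0.1321] yaw 44.9 tilt [0.001 0.001] | shift now-axes [ 11.9  -1.1 114.1] | new-axes [ 11.9  -0.9 114.1] turn z -0.1 grip 0.0601/0.0 F [ 0.8 -0.4  0.1]
```

```bash
python3 - <<'E'
from h import *
i,d=ctrl.get_image("scene"); cv2.imwrite("pics/s7.png",i)
for k,b in dict(yellow=(215,110,260,190),red=(230,240,260,275),blue=(215,120,260,190)).items():
    try: print(k,blob(i,b,*COL[k]))
    except Exception as e: print(k,"none")
E
python3 -m handwheel '[[0.06,0.0118,-0.001,0.04,0,0,0],[0.06,0,0,0.035,0,0,0],[0.06,0,0,0.037,0,0,0],[0.06,0,0,0,0,0,0],[0.02,0,0,0,0,0,0],[0.02,0,0,0,0,0,0],[0.02,0,0,0,0,0,0],[0.02,0,0,0,0,0,0]]' 25; python3 go.py 0.626 0.031 0.25 45
```

```text
yellow none
red (array([247.02941176, 262.58823529]), [11, 16, 13, 14, 136])
blue none
time: 14.9
position: [0.3716, 0.267, 0.0201]
tool_rot: [1.202, 2.902, 0.003]
ft_force: [-1.1, -0.7, 5.7]
grip_width: 0.404
grip_force: 25.0
t 14.90 pos [0.3716 0.267  0.0201] yaw 45.0 tilt [0.001 0.001] | shift now-axes [-346.8   13.3 -229.8] | new-axes [-346.8   13.  -229.9] turn z 0.0 grip 0.0352/25.0 F [-1.1 -0.7  5.7]
```

```bash
python3 -m handwheel '[[0.02,0,0,-0.055,0,0,0],[0.02,0,0.012,-0.06,0,0,0],[0.02,-0.04,0,-0.06,0,0,0],[0.02,-0.045,0,-0.055,0,0,0],[0.02,-0.045,0,0,0,0,0],[0.02,-0.045,0,0,0,0,0],[0.02,-0.045,0,0,0,0,0],[0.02,-0.045,0,0,0,0,0],[0.02,-0.045,0,0,0,0,0],[0.02,-0.037,0,0,0,0,0],[0.02,0,0,0,0,0,0],[0.02,0,0,0,0,0,0]]'; python3 go.py 0.626 0.031 0.18 45
```

```text
time: 16.4
position: [0.6167, 0.0381, 0.234]
tool_rot: [-1.201, -2.902, -0.0]
ft_force: [0.2, 0.6, -0.2]
grip_width: 0.404
grip_force: 25.0
t 16.40 pos [0.6167 0.0381 0.234 ] yaw 45.0 tilt [-0.001  0.001] | shift now-axes [-11.7   1.6  54. ] | new-axes [-11.6   1.6  54. ] turn z 0.0 grip 0.0352/25.0 F [ 0.2  0.6 -0.2]
```

```bash
python3 -m handwheel '[[0.02,-0.0105,0.001,0,0,0,0],[0.02,0,0,0.025,0,0,0],[0.02,0,0,0.02,0,0,0],[0.02,0,0,0.004,0,0,0],[0.02,0,0,0.003,0,0,0],[0.02,0,0,0,0,0,0]]'; python3 go.py 0.626 0.031 0.172 45
```

```text
time: 17.15
position: [0.6257, 0.0306, 0.183]
tool_rot: [1.201, 2.902, 0.001]
ft_force: [-1.1, -0.1, -1.0]
grip_width: 0.403
grip_force: 25.0
t 17.15 pos [0.6257 0.0306 0.183 ] yaw 45.0 tilt [0.001 0.   ] | shift now-axes [ 0.   0.5 11. ] | new-axes [ 0.   0.5 11. ] turn z 0.0 grip 0.0350/25.0 F [-1.1 -0.1 -1. ]
```

```bash
python3 -m handwheel '[[0.02,0,0.0004,0.004,0,0,0],[0.02,0,0,0.004,0,0,0],[0.02,0,0,0.0025,0,0,0],[0.02,0,0,0,0,0,0],[0.055,0,0,0,0,0,0],[0.055,0,0,0,0,0,0],[0.055,0,0,0,0,0,0],[0.055,0,0,-0.05,0,0,0],[0.055,0.02,0,-0.02,0,0,0],[0.055,0.045,0,0,0,0,0],[0.055,0.045,0,0,0,0,0],[0.055,0.045,0,0,0,0,0]]'; python3 -m handwheel '[[0.06,0.045,0,0,0,0,0],[0.06,0,-0.025,0.02,0,0,0],[0.06,0,0,0,0,0,0],[0.06,0,0,0,0,0,0]]';python3 - <<'E'
from h import *
P={}
for n in("scene","top"):
    i,d=ctrl.get_image(n); P[n]=i
a=P["scene"][90:290,170:370]; b=P["top"][90:220,205:335]
cv2.imwrite("pics/c8.png",np.hstack([cv2.resize(a,(400,400),interpolation=cv2.INTER_CUBIC),cv2.resize(b,(400,400),interpolation=cv2.INTER_CUBIC)]))
np.savez("p8.npz",**P)
E
python3 go.py 0.4232 0.1197 0.03 45
```

```text
time: 18.65
position: [0.515, 0.1412, 0.2422]
tool_rot: [1.202, 2.902, 0.001]
ft_force: [1.4, 0.9, -0.5]
grip_width: 0.637
grip_force: 0.0
time: 19.15
position: [0.4675, 0.1546, 0.2228]
tool_rot: [1.203, 2.901, 0.002]
ft_force: [0.0, -0.7, 1.0]
grip_width: 0.687
grip_force: 0.0
t 19.25 pos [0.4677 0.1547 0.2228] yaw 45.0 tilt [0.002 0.001] | shift now-axes [  6.8 -56.6 192.7] | new-axes [  6.7 -56.2 192.8] turn z -0.0 grip 0.0599/0.0 F [-0.1  0.4  0.3]
```

View pics/c8.png

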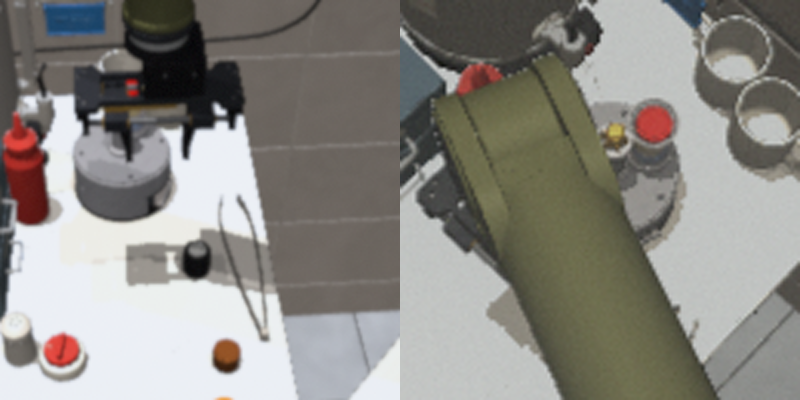

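Red lid in the tube mouth at right crop (653,125), just below the rim and centred. Knob at left crop (197,258) on the worktop, clear of everything. The brass tip is at right crop (615,132).

Run:
```python
from h import *
p=np.load("p8.npz"); it,isc=p["top"],p["scene"]
r,s=blob(it,(275,118,300,145),*COL["red"]); print("red lid",r,s); T=plane("top",r,.1645); print(T)
bias=np.array([.626,.031])-T[:2]; print("bias",bias)
for nm,im in(("4",np.load("top4.npz")["i"]),("0",np.load("top0.npz")["i"])):
    b,_=blob(im,(265,122,285,142),(15,100,120),(32,255,255)); print("brass",b,_[:4],plane("top",b,.19))
b,_=blob(it,(265,122,285,142),(15,100,120),(32,255,255)); print("brass8",b,_,plane("top",b,.19))
# knob disc
i0=np.load("top0.npz")["i"]
def disc(im,box,th):
    x0,y0,x1,y1=box; g=im[y0:y1,x0:x1].min(2); n,l,st,c=cv2.connectedComponentsWithStats((g<th).astype(np.uint8)); k=1+np.argmax(st[1:,4])
    m=(l==k).astype(np.uint8); cs,_=cv2.findContours(m,cv2.RETR_EXTERNAL,cv2.CHAIN_APPROX_NONE); M=cv2.boundingRect(cs[0]); 
    f=cv2.drawContours(np.zeros_like(m),cs,-1,1,-1)-m; q=np.argwhere(f); return (q.mean(0)[::-1]+[x0,y0] if len(q) else None),len(q),M,(x0,y0)
a=disc(i0,(248,193,272,220),90); c=disc(isc,(255,200,285,235),90); print(a,c)
print(plane("top",a[0],.044), two("top",a[0],"scene",c[0]) if c[0] is not None else 0)
```

```text
red lid [287.13402062 129.97938144] [7, 7, 11, 11, 97]
[0.62506409 0.03232857 0.1645    ]
bias [ 0.00093591 -0.00132857]
brass [274.23809524 132.61904762] [7, 8, 5, 6] [0.60871967 0.07253994 0.19      ]
brass [274.70833333 132.45833333] [7, 8, 6, 6] [0.60918951 0.07114703 0.19      ]
brass8 [274.6  132.44] [7, 8, 6, 6, 25] [0.60925152 0.07146333 0.19      ]
(None, 0, (6, 7, 11, 12), (248, 193)) (None, 0, (6, 11, 15, 19), (255, 200))Traceback (most recent call last):
  File "<stdin>", line 15, in <module>
  File "h.py", line 9, in plane
    o,d=ray(n,uv); return o+d*(z-o[2])/d[2]
        ~~~^^^^^^
  File "h.py", line 7, in ray
    K,R,t=cam(n); d=R.T@np.linalg.inv(K)@[uv[0],uv[1],1]; return -R.T@t,d
                                          ~~^^^
TypeError: 'NoneType' object is not subscriptable
```

```bash
python3 - <<'E'
from h import *
print(two("top",(258.9,203.6),"scene",(268.5,213)))
E
python3 -m handwheel '[[0.065,0.003,-0.028,0.05,0,0,0],[0.065,0.003,-0.028,0.05,0,0,0],[0.065,0,0,0.03,0,0,0],[0.065,0,0,0,0,0,0],[0.065,0,0,0,0,0,0]]'; python3 go.py 0.4237 0.119 0.016 45
```

```text
(array([0.4237528 , 0.12026648, 0.04628809]), np.float64(0.0012176404701148063))
time: 19.88
position: [0.4244, 0.1197, 0.0935]
tool_rot: [1.201, 2.901, 0.003]
ft_force: [0.3, 0.9, -0.8]
grip_width: 0.748
grip_force: 0.0
t 19.88 pos [0.4244 0.1197 0.0935] yaw 45.0 tilt [0.002 0.001] | shift now-axes [ 0.1 -1.2 77.5] | new-axes [ 0.  -1.  77.5] turn z 0.0 grip 0.0651/0.0 F [ 0.3  0.9 -0.8]
```

```bash
python3 -m handwheel '[[0.065,0,0,0.038,0,0,0],[0.065,0,0,0.037,0,0,0],[0.065,0,0,0,0,0,0],[0.02,0,0,0,0,0,0],[0.02,0,0,0,0,0,0],[0.02,0,0,0,0,0,0],[0.02,0,0,0,0,0,0],[0.065,0,0,0,0,0,0],[0.065,0,0,0,0,0,0]]' 8;  python3 -m handwheel '[[0.065,0,0,0,0,0,10.6],[0.065,0,0,0,0,0,10.6],[0.065,0,0,0,0,0,10.6],[0.065,0,0,0,0,0,10.6],[0.065,0,0,0,0,0,10.6],[0.065,0,0,0,0,0,10.6],[0.065,0,0,0,0,0,10.6],[0.065,0,0,0,0,0,10.6],[0.065,0,0,0,0,0,5.2],[0.065,0,0,0,0,0,0]]'; python3 -m handwheel '[[0.02,0,0,0,0,0,0],[0.02,0,0,0,0,0,0],[0.02,0,0,0,0,0,0],[0.02,0,0,0,0,0,0],[0.02,0,0,0,0,0,0]]' 20; python3 go.py 0.609 0.070 0.25
```

```text
time: 21.0
position: [0.4225, 0.1191, 0.0168]
tool_rot: [-1.202, -2.902, 0.0]
ft_force: [-0.0, -0.2, 0.1]
grip_width: 0.587
grip_force: 0.0
time: 22.25
position: [0.4225, 0.119, 0.0168]
tool_rot: [2.902, 1.204, -0.001]
ft_force: [0.4, 0.5, 0.4]
grip_width: 0.749
grip_force: 0.0
time: 22.88
position: [0.4227, 0.1191, 0.0169]
tool_rot: [2.902, 1.203, 0.0]
ft_force: [1.6, -0.6, -0.3]
grip_width: 0.437
grip_force: 20.0
t 22.88 pos [0.4227 0.1191 0.0169] yaw -45.0 tilt [0. 0.] | shift now-axes [  97.   166.5 -233.1] | new-axes [  96.9  166.5 -233.1] turn z 0.0 grip 0.0380/20.0 F [ 1.6 -0.6 -0.3]
```

```bash
python3 -m handwheel '[[0.02,0,0,-0.055,0,0,0],[0.02,0,0,-0.055,0,0,0],[0.02,0.015,0.026,-0.055,0,0,0],[0.02,0.016,0.028,-0.055,0,0,0],[0.02,0.022,0.038,-0.012,0,0,0],[0.02,0.022,0.038,0,0,0,0],[0.02,0.022,0.036,0,0,0,0],[0.02,0,0,0,0,0,0],[0.02,0,0,0,0,0,0]]'; python3 go.py 0.609 0.070 0.215;python3 - <<'E'
from h import *
P={}
for n in("scene","top"):
    i,d=ctrl.get_image(n); P[n]=i
a=P["scene"][80:180,180:280]; b=P["top"][90:190,225:325]
cv2.imwrite("pics/c9.png",np.hstack([cv2.resize(a,(400,400),interpolation=cv2.INTER_CUBIC),cv2.resize(b,(400,400),interpolation=cv2.INTER_CUBIC)]))
np.savez("p9.npz",**P)
E
```

```text
time: 24.0
position: [0.6073, 0.0706, 0.2471]
tool_rot: [-2.902, -1.202, 0.002]
ft_force: [-0.8, 0.7, -0.1]
grip_width: 0.438
grip_force: 20.0
t 24.00 pos [0.6073 0.0706 0.2471] yaw -45.0 tilt [-0.002 -0.   ] | shift now-axes [ 0.8  1.7 32.1] | new-axes [ 0.8  1.7 32.1] turn z 0.0 grip 0.0381/20.0 F [-0.8  0.7 -0.1]
```

View pics/c9.png

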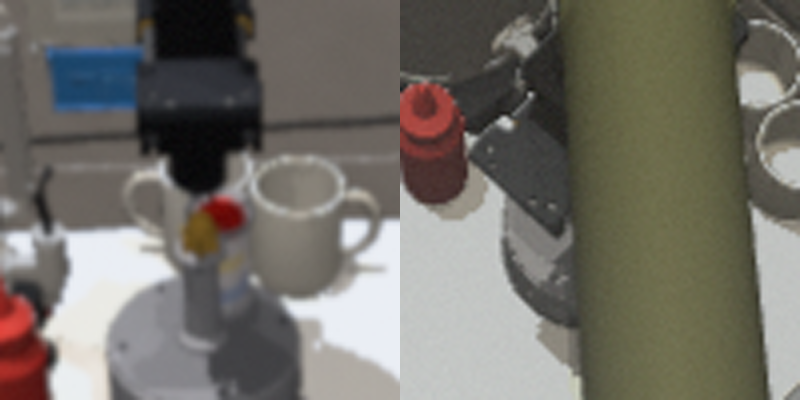

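The knob (195,175) hangs over the brass tip (202,228). The tube shows red on top with yellow and blue bands below, so the order is right.

```bash
python3 -m handwheel '[[0.02,0.0005,0.0013,0.025,0,0,0],[0.02,0,0,0.006,0,0,0],[0.02,0,0,0.003,0,0,0],[0.02,0,0,0,0,0,0]]'; python3 go.py 0.609 0.070 0.207;  python3 -m handwheel '[[0.02,0,0,0.003,0,0,0],[0.02,0,0,0.003,0,0,0],[0.02,0,0,0,0,0,0]]'; python3 go.py 0.609 0.070 0.199
```

```text
time: 24.6
position: [0.6093, 0.0703, 0.2144]
tool_rot: [-2.902, -1.203, -0.002]
ft_force: [0.8, -0.7, -0.3]
grip_width: 0.442
grip_force: 20.0
t 24.60 pos [0.6093 0.0703 0.2144] yaw -45.0 tilt [0.001 0.001] | shift now-axes [-0.4 -0.   7.4] | new-axes [-0.4 -0.   7.4] turn z 0.0 grip 0.0385/20.0 F [ 0.8 -0.7 -0.3]
time: 24.98
position: [0.6091, 0.07, 0.2074]
tool_rot: [-2.902, -1.203, 0.001]
ft_force: [0.9, 0.6, -0.3]
grip_width: 0.443
grip_force: 20.0
t 24.98 pos [0.6091 0.07   0.2074] yaw -45.0 tilt [-0. -0.] | shift now-axes [-0.1 -0.1  8.4] | new-axes [-0.1 -0.1  8.4] turn z 0.0 grip 0.0385/20.0 F [ 0.9  0.6 -0.3]
```

```bash
for k in 1; do python3 -m handwheel '[[0.02,0,0,0.002,0,0,0],[0.02,0,0,0.002,0,0,0],[0.02,0,0,0,0,0,0]]'; done; python3 go.py 0.609 0.070 0.199;  python3 -m handwheel '[[0.02,0,0,0.002,0,0,0],[0.02,0,0,0.001,0,0,0],[0.02,0,0,0,0,0,0]]'; python3 go.py 0.609 0.070 0.199
```

```text
time: 25.35
position: [0.6091, 0.07, 0.2035]
tool_rot: [-2.902, -1.203, 0.001]
ft_force: [0.3, -0.2, -1.6]
grip_width: 0.438
grip_force: 20.0
t 25.35 pos [0.6091 0.07   0.2035] yaw -45.0 tilt [-0. -0.] | shift now-axes [-0.1 -0.1  4.5] | new-axes [-0.1 -0.1  4.5] turn z 0.0 grip 0.0381/20.0 F [ 0.3 -0.2 -1.6]
time: 25.72
position: [0.6092, 0.07, 0.2006]
tool_rot: [-2.902, -1.203, 0.0]
ft_force: [1.0, -0.0, -0.1]
grip_width: 0.437
grip_force: 20.0
t 25.73 pos [0.6092 0.07   0.2006] yaw -45.0 tilt [-0.  0.] | shift now-axes [-0.2 -0.1  1.6] | new-axes [-0.2 -0.1  1.6] turn z 0.0 grip 0.0380/20.0 F [ 1.  -0.  -0.1]
```

Now the last 2–3 mm to the spline tops, in 1 mm steps.

```bash
python3 -m handwheel '[[0.02,0,0,0.001,0,0,0],[0.02,0,0,0.001,0,0,0],[0.02,0,0,0,0,0,0]]'; python3 -m handwheel '[[0.02,0,0,0.001,0,0,0],[0.02,0,0,0,0,0,0]]'
```

```text
time: 26.1
position: [0.6092, 0.07, 0.1986]
tool_rot: [-2.902, -1.203, 0.0]
ft_force: [0.2, 0.2, -0.7]
grip_width: 0.443
grip_force: 20.0
time: 26.35
position: [0.6092, 0.07, 0.1977]
tool_rot: [-2.902, -1.203, 0.0]
ft_force: [-0.0, 0.4, -1.4]
grip_width: 0.441
grip_force: 20.0
```

```bash
python3 -m handwheel '[[0.02,0,0,0.001,0,0,0],[0.02,0,0,0,0,0,0]]'; python3 -m handwheel '[[0.02,0,0,0.001,0,0,0],[0.02,0,0,0,0,0,0]]'; python3 -m handwheel '[[0.02,0,0,0.001,0,0,0],[0.02,0,0,0,0,0,0]]'
```

```text
time: 26.6
position: [0.6092, 0.07, 0.1966]
tool_rot: [2.902, 1.203, -0.0]
ft_force: [-0.0, 0.1, -0.8]
grip_width: 0.441
grip_force: 20.0
time: 26.85
position: [0.6092, 0.07, 0.1956]
tool_rot: [-2.902, -1.203, 0.0]
ft_force: [0.3, -0.1, 0.5]
grip_width: 0.439
grip_force: 20.0
time: 27.1
position: [0.6092, 0.07, 0.1946]
tool_rot: [-2.902, -1.203, 0.0]
ft_force: [0.1, 0.7, -0.9]
grip_width: 0.438
grip_force: 20.0
```

No force although the foot should be past the spline tops, so the gaps seem to line up. I'll carry on down slowly to TCP 0.185.

```bash
python3 -m handwheel '[[0.02,0,0,0.0015,0,0,0],[0.02,0,0,0.0015,0,0,0],[0.02,0,0,0,0,0,0]]'; python3 -m handwheel '[[0.02,0,0,0.0015,0,0,0],[0.02,0,0,0.0015,0,0,0],[0.02,0,0,0,0,0,0]]';python3 -m handwheel '[[0.02,0,0,0.001,0,0,0],[0.02,0,0,0.001,0,0,0],[0.02,0,0,0,0,0,0]]'
```

```text
time: 27.48
position: [0.6091, 0.07, 0.1915]
tool_rot: [-2.902, -1.203, 0.0]
ft_force: [-0.2, -0.1, 0.2]
grip_width: 0.437
grip_force: 20.0
time: 27.85
position: [0.6091, 0.07, 0.1885]
tool_rot: [-2.902, -1.203, 0.0]
ft_force: [-0.2, -1.1, 0.4]
grip_width: 0.441
grip_force: 20.0
time: 28.22
position: [0.6092, 0.07, 0.1866]
tool_rot: [-2.902, -1.203, 0.0]
ft_force: [0.5, 0.8, -1.3]
grip_width: 0.437
grip_force: 20.0
```

```bash
python3 -m handwheel '[[0.02,0,0,0.001,0,0,0],[0.02,0,0,0,0,0,0]]'; python3 -m handwheel '[[0.02,0,0,0.001,0,0,0],[0.02,0,0,0,0,0,0]]'; python3 -m handwheel '[[0.02,0,0,0.0005,0,0,0],[0.02,0,0,0,0,0,0]]'
```

```text
time: 28.48
position: [0.6092, 0.07, 0.1856]
tool_rot: [-2.902, -1.203, 0.0]
ft_force: [-0.2, -0.2, -1.6]
grip_width: 0.438
grip_force: 20.0
time: 28.72
position: [0.6094, 0.0701, 0.185]
tool_rot: [-2.902, -1.203, -0.001]
ft_force: [-0.1, 0.2, 0.4]
grip_width: 0.434
grip_force: 20.0
time: 28.98
position: [0.6095, 0.0701, 0.1849]
tool_rot: [-2.902, -1.203, -0.002]
ft_force: [-0.6, 0.7, 5.0]
grip_width: 0.44
grip_force: 20.0
```

The knob is home: contact of 5 N at TCP 0.185, foot at 0.168. Now turning anticlockwise (negative tool z).

```bash
cat > st.py <<'E'
from h import *
s=ctrl.get_state(); y=Rn.from_rotvec(s["tool_rot"]).as_matrix()[:,1]
print("t %.2f yaw %.1f"%(s["time"],np.degrees(np.arctan2(y[1],y[0]))),s["position"].round(4),"F",s["ft_force"].round(1),"M",s["torque"].round(2))
E
python3 st.py; python3 -m handwheel '[[0.02,0,0,-0.0004,0,0,-10],[0.02,0,0,0,0,0,-10],[0.02,0,0,0,0,0,-10],[0.02,0,0,0,0,0,0]]' 30 >/dev/null; python3 st.py; python3 -m handwheel '[[0.02,0,0,0,0,0,-8],[0.02,0,0,0,0,0,-8],[0.02,0,0,0,0,0,-8],[0.02,0,0,0,0,0,0]]'>/dev/null; python3 st.py
```

```text
t 28.98 yaw -45.0 [0.6095 0.0701 0.1849] F [-0.6  0.7  5. ] M [-0.04  0.43 -0.04]
t 29.48 yaw -15.1 [0.6095 0.0697 0.185 ] F [-1.2 -0.5  4.8] M [-0.18  0.29 -0.  ]
t 29.98 yaw 8.8 [0.6097 0.0698 0.185 ] F [-0.7 -0.6  4.2] M [-0.22  0.08 -0.03]
```

```bash
python3 -m handwheel '[[0.02,0,0,0,0,0,-6]]' >/dev/null; python3 st.py; python3 -m handwheel '[[0.02,0,0,0,0,0,-6]]'>/dev/null; python3 st.py; python3 -m handwheel '[[0.02,0,0,0,0,0,-6]]'>/dev/null; python3 st.py;  python3 -m handwheel '[[0.02,0,0,0,0,0,-6]]'>/dev/null; python3 st.py
```

```text
t 30.10 yaw 14.8 [0.6097 0.0698 0.1849] F [-1.  -0.1  4.6] M [-0.2  -0.04 -0.16]
t 30.23 yaw 20.9 [0.6098 0.0698 0.185 ] F [-0.1 -1.1  4.1] M [-0.16 -0.09 -0.17]
t 30.35 yaw 26.9 [0.6099 0.0698 0.185 ] F [-0.1 -0.4  4.4] M [-0.23 -0.19 -0.2 ]
t 30.48 yaw 32.9 [0.6099 0.0698 0.185 ] F [ 0.9 -0.   3.3] M [-0.18 -0.12 -0.12]
```

```bash
for k in 1; do python3 -m handwheel '[[0.02,0,0,0,0,0,-5]]' >/dev/null; python3 st.py; python3 -m handwheel '[[0.02,0,0,0,0,0,-5]]'>/dev/null; python3 st.py; python3 -m handwheel '[[0.02,0,0,0,0,0,-4]]'>/dev/null; python3 st.py;  python3 -m handwheel '[[0.02,0,0,0,0,0,-4]]'>/dev/null; python3 st.py; done
```

```text
t 30.60 yaw 37.8 [0.6099 0.0699 0.1849] F [0.3 0.5 3.9] M [ 0.07 -0.22 -0.56]
t 30.73 yaw 42.8 [0.6099 0.07   0.1847] F [ 1.9 -0.2  1.8] M [-0.14 -0.39 -0.56]
t 30.85 yaw 46.8 [0.6098 0.0702 0.1846] F [0.9 0.4 2.8] M [-0.06 -0.35 -0.66]
t 30.98 yaw 50.8 [0.6097 0.0703 0.1845] F [1.2 0.1 1. ] M [ 0.1  -0.18 -0.56]
```

The torque jumped to 0.56 N m at yaw 37.8°, so the stop is reached. I'll check numerically that the stack fell by a tin.

```bash
python3 -m handwheel '[[0.02,0,0,0,0,0,5],[0.02,0,0,0,0,0,0]]' >/dev/null; python3 st.py
python3 - <<'E'
from h import *
i,d=ctrl.get_image("scene"); np.savez("s10.npz",i=i)
p=np.load("p9.npz")["scene"]
for im in(p,i):
    for k in("red","yellow","blue"):
        try: u,s=blob(im,(228,110,250,165),*((a if k!="red" else a) for a in COL[k])); print(k,u.round(1),s)
        except Exception: print(k,"none")
for z in(.164,.134,.104):print(z,proj("scene",[.626,.031,z]).round(1))
E
```

```text
t 31.23 yaw 45.9 [0.6094 0.0703 0.1845] F [0.6 1.9 2.2] M [-0.   -0.06 -0.01]
red [234.8 131.6] [3, 20, 9, 4, 26]
yellow none
blue none
red none
yellow none
blue none
0.164 [235.6 132.2]
0.134 [235.7 140.2]
0.104 [235.9 147.9]
```

Run:
```python
from h import *
p=np.load("p9.npz")["scene"]; i=np.load("s10.npz")["i"]
for y in range(124,164,3): print(y,p[y,236],i[y,236],"|",p[y,239],i[y,239])
```

```text
124 [63 66 69] [89 95 98] | [129 134 138] [17 17 15]
127 [138 136 140] [ 98  99 101] | [168 166 167] [12 10 10]
130 [ 55  56 154] [21 19 18] | [113 110 142] [27 24 26]
133 [  7  10 104] [16 13 15] | [19 19 97] [44 43 46]
136 [16 16 91] [15 13 14] | [35 36 90] [37 35 37]
139 [76 75 81] [26 25 36] | [90 90 98] [ 65  65 102]
142 [97 96 98] [44 44 65] | [107 111 115] [ 83  84 120]
145 [ 86 106 114] [ 79  79 108] | [ 86 107 118] [ 87  88 113]
148 [106 115 122] [109 109 120] | [107 108 112] [107 108 113]
151 [113 111 114] [112 116 122] | [107  97  95] [ 90 110 119]
154 [107  92  88] [ 88 112 123] | [104  93  90] [ 95 109 116]
157 [100  98  99] [102 101 103] | [92 89 91] [93 92 93]
160 [73 71 71] [75 72 73] | [68 65 65] [71 68 68]
163 [77 75 76] [78 76 76] | [67 65 65] [69 66 66]
```

The red band dropped about 8 px (30 mm) and the yellow band is now lowest, so blue is in the pocket. Turning clockwise to the other stop.

```bash
python3 -m handwheel '[[0.02,0,0,0,0,0,9],[0.02,0,0,0,0,0,9],[0.02,0,0,0,0,0,9],[0.02,0,0,0,0,0,9],[0.02,0,0,0,0,0,9],[0.02,0,0,0,0,0,9],[0.02,0,0,0,0,0,9],[0.02,0,0,0,0,0,9],[0.02,0,0,0,0,0,9]]' >/dev/null; python3 st.py; python3 -m handwheel '[[0.02,0,0,0,0,0,6]]' >/dev/null; python3 st.py;python3 -m handwheel '[[0.02,0,0,0,0,0,6]]' >/dev/null; python3 st.py;python3 -m handwheel '[[0.02,0,0,0,0,0,5]]' >/dev/null; python3 st.py
```

```text
t 32.40 yaw -35.3 [0.6094 0.0702 0.1845] F [ 0.7 -0.1  1. ] M [-0.11 -0.13  0.16]
t 32.52 yaw -41.2 [0.6094 0.0702 0.1845] F [0.6 0.  1.6] M [-0.09 -0.09  0.15]
t 32.65 yaw -47.2 [0.6094 0.0703 0.1845] F [0.1 0.1 1.6] M [-0.1  -0.11  0.15]
t 32.77 yaw -52.1 [0.6094 0.0703 0.1845] F [0.4 0.  1.6] M [-0.09 -0.    0.08]
```

```bash
for k in 1; do python3 -m handwheel '[[0.02,0,0,0,0,0,5]]' >/dev/null; python3 st.py; python3 -m handwheel '[[0.02,0,0,0,0,0,5]]'>/dev/null; python3 st.py; python3 -m handwheel '[[0.02,0,0,0,0,0,4]]'>/dev/null; python3 st.py;  python3 -m handwheel '[[0.02,0,0,0,0,0,4]]'>/dev/null; python3 st.py; done
```

```text
t 32.90 yaw -57.1 [0.6093 0.0703 0.1845] F [-0.1  0.1  1.2] M [-0.07  0.02  0.17]
t 33.02 yaw -62.1 [0.6093 0.0703 0.1845] F [1.  0.6 2. ] M [-0.1   0.04  0.12]
t 33.15 yaw -66.1 [0.6093 0.0703 0.1845] F [0.9 0.2 1.2] M [-0.04  0.07  0.13]
t 33.27 yaw -70.1 [0.6093 0.0703 0.1845] F [-0.3 -1.   1.4] M [-0.03  0.06  0.47]
```

```bash
python3 -m handwheel '[[0.02,0,0,0,0,0,3]]' >/dev/null; python3 st.py; python3 -m handwheel '[[0.02,0,0,0,0,0,-3],[0.06,0,0,0,0,0,0],[0.06,0,0,0,0,0,0],[0.06,0,0,0,0,0,0],[0.06,0,0,-0.03,0,0,0],[0.06,0,0,-0.04,0,0,0],[0.06,-0.04,0,-0.03,0,0,0],[0.06,-0.045,-0.04,0,0,0,0],[0.06,-0.045,-0.045,0,0,0,0],[0.06,-0.045,-0.045,0,0,0,0],[0.06,0,0,0,0,0,0]]' >/dev/null; python3 st.py
python3 - <<'E'
from h import *
P={}
for n in("scene","top"):
    i,d=ctrl.get_image(n); P[n]=i
np.savez("p11.npz",**P)
a=P["scene"][80:220,170:310]; b=P["top"][90:190,225:325]
cv2.imwrite("pics/c11.png",np.hstack([cv2.resize(a,(400,400),interpolation=cv2.INTER_CUBIC),cv2.resize(b,(400,400),interpolation=cv2.INTER_CUBIC)]))
for n in P:
  for nm,old in((n,np.load(n+"0.npz")["i"]),): pass
k=P["top"][115:140,260:285]; x=blob(P["scene"],(200,90,300,220),*COL["blue"]) if cv2.inRange(cv2.cvtColor(P["scene"][90:220,200:300],cv2.COLOR_BGR2HSV),COL["blue"][0],COL["blue"][1]).any() else None
print(x,"bay exp",[proj("scene",[.609-.043*.9,.070-.043*.43,.03]).round(1),proj("scene",[.609,.07,.212]).round(1),proj("top",[.608,.0715,.212]).round(1)])
E
```

```text
t 33.40 yaw -73.0 [0.6092 0.0703 0.1845] F [0.9 0.1 2.4] M [-0.04  0.02  0.5 ]
t 34.77 yaw -69.6 [0.399  0.1337 0.2848] F [ 0.7 -0.4  0.1] M [-0.05  0.09 -0.02]
(array([210.49235474,  99.02140673]), [0, 2, 22, 15, 327]) bay exp [array([245.4, 178.1]), array([230.2, 128.2]), array([274.9, 130.4])]
```

Run:
```python
from h import *
for n in("scene","top"):
    i,d=ctrl.get_image(n)
    for nm,X in dict(knob=[.609,.07,.212],tube=[.626,.031,.15],bay=[.57,.0515,.037],lip=[.54,.037,.03]).items():
        u=proj(n,X); u0=u.round().astype(int); print(n,nm,u0,pt(n,u,d[u0[1],u0[0]]).round(3),i[u0[1],u0[0]])
```

```text
scene knob [230 128] [0.61  0.069 0.211] [243 238 235]
scene tube [236 136] [0.59  0.069 0.195] [59 60 64]
scene bay [245 176] [0.542 0.083 0.08 ] [148 143 144]
scene lip [256 180] [0.552 0.023 0.011] [148 149 151]
top knob [275 130] [0.61  0.07  0.208] [196 200 196]
top tube [287 131] [0.632 0.029 0.132] [ 66  71 194]
top bay [279 159] [0.387 0.092 0.698] [ 83 114 114]
top lip [284 169] [0.371 0.084 0.694] [69 93 93]
```

Depth confirms the knob top at z ≈ 0.21 (home) and the red lid at z ≈ 0.132. I'll use the last picture for the bay.

Run:
```python
import cv2,numpy as np
P=np.load("p11.npz"); a=P["scene"][100:200,200:300]
cv2.imwrite("pics/c12.png",cv2.resize(a,(600,600),interpolation=cv2.INTER_CUBIC))
```

```text
(no output)
```

View pics/c12.png

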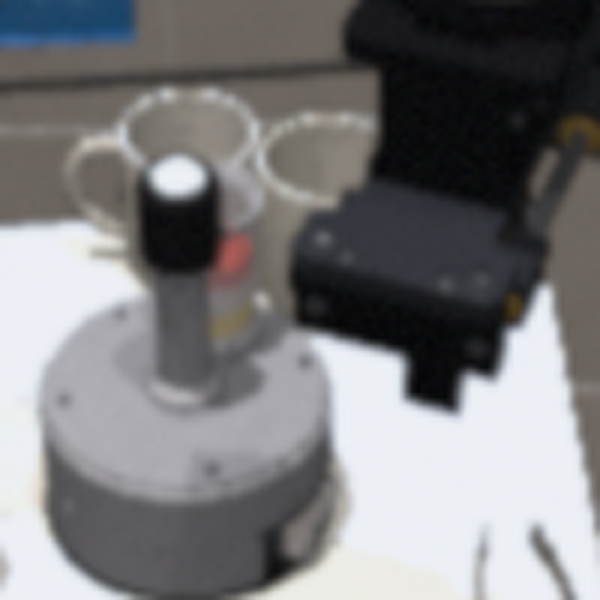

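The knob sits home on the column (180,215) and red (235,255) is above yellow (232,320) in the tube. The bay opening is at (300,530), so I'll compare its pixels with those before the turn.

Run:
```python
import cv2,numpy as np
a=np.load("scene4.npz")["i"].astype(int); b=np.load("p11.npz")["scene"].astype(int)
for y in range(180,200,2):
    print(y,[(a[y,x].tolist(),b[y,x].tolist()) for x in (245,248,251,254)])
```

```text
180 [([98, 96, 96], [92, 90, 90]), ([82, 79, 80], [79, 76, 76]), ([73, 71, 72], [77, 74, 75]), ([76, 76, 78], [99, 100, 103])]
182 [([84, 82, 82], [78, 77, 78]), ([82, 80, 80], [77, 75, 75]), ([68, 65, 68], [71, 69, 70]), ([91, 90, 93], [116, 116, 119])]
184 [([85, 82, 83], [80, 78, 77]), ([75, 74, 73], [73, 71, 72]), ([84, 84, 88], [86, 86, 89]), ([88, 88, 89], [112, 112, 114])]
186 [([82, 79, 79], [77, 74, 75]), ([75, 75, 76], [72, 70, 73]), ([109, 110, 114], [110, 112, 117]), ([72, 71, 73], [99, 100, 102])]
188 [([52, 50, 50], [49, 47, 47]), ([106, 108, 113], [106, 109, 114]), ([107, 108, 113], [112, 113, 117]), ([80, 81, 84], [116, 121, 124])]
190 [([36, 34, 33], [38, 35, 34]), ([112, 114, 120], [113, 114, 119]), ([110, 109, 112], [106, 106, 109]), ([109, 114, 116], [140, 146, 150])]
192 [([31, 30, 29], [30, 28, 26]), ([92, 93, 97], [88, 90, 93]), ([111, 110, 113], [101, 100, 103]), ([158, 165, 170], [180, 187, 189])]
194 [([20, 20, 21], [19, 20, 19]), ([54, 57, 58], [49, 49, 51]), ([151, 154, 155], [136, 142, 144]), ([222, 225, 225], [225, 231, 231])]
196 [([52, 54, 55], [45, 47, 48]), ([168, 171, 169], [158, 165, 165]), ([230, 233, 229], [224, 230, 230]), ([236, 238, 234], [230, 236, 236])]
198 [([200, 202, 197], [187, 195, 195]), ([234, 236, 232], [228, 234, 234]), ([236, 238, 234], [231, 237, 236]), ([236, 238, 235], [230, 236, 236])]
```

The scene camera only sees the bay's side wall, so I'll move the arm aside and check the bay from the top camera.

```bash
python3 -m handwheel '[[0.06,0.015,-0.04,0,0,0,0],[0.06,0.015,-0.04,0,0,0,0],[0.06,0.015,-0.04,0,0,0,0],[0.06,0.015,-0.04,0,0,0,0],[0.06,0.015,-0.04,0,0,0,0],[0.06,0,0,0,0,0,0],[0.06,0,0,0,0,0,0]]'>/dev/null; python3 st.py
python3 - <<'E'
from h import *
i,d=ctrl.get_image("top"); a=np.load("top0.npz"); np.savez("t13.npz",i=i,d=d)
D=np.abs(i.astype(int)-a["i"]).max(2)[155:180,262:300]
ys,xs=np.where(D>35); print(len(ys))
for y,x in list(zip(ys+155,xs+262))[:45]: print((x,y),a["i"][y,x].tolist(),i[y,x].tolist(),pt("top",(x,y),d[y,x]).round(3).tolist())
for nm,u in dict(knob=(275,130),tube=(287,131)).items(): print(nm,pt("top",u,d[u[1],u[0]]).round(3))
h=cv2.cvtColor(i,cv2.COLOR_BGR2HSV)[155:180,262:300]; m=cv2.inRange(h,(100,80,25),(130,255,255)); print("blue px",[(x+262,y+155) for y,x in np.argwhere(m)])
E
```

```text
t 35.85 yaw -70.1 [0.4058 0.3436 0.2839] F [ 0.3 -1.   0.6] M [-0.1   0.18  0.06]
0
knob [0.608 0.071 0.214]
tube [0.633 0.03  0.133]
blue px []
```

```bash
python3 -c "
from bench import ctrl
print(ctrl.close_job())"
```

```text
the job is handed in; nothing more can be done
None
```

The job was handed in at about 36 s: the three tins are stacked in order, the knob is home, and it was turned to both stops; blue fell into the rotor's pocket (red and yellow moved down one tin), but neither camera can see into the bay, so its drop there is inferred from reaching the clockwise stop.

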